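Nudge a vial carrier onto its docking pins

TASK

With the fingertips only, gently nudge the vial carrier back against the blue fence and along the black ledge to the right until its two holes drop over the two locating pins and it lies flat on the grey seat of the docking base. Push it, never grasp or lift it, do not disturb the other things on the bench, and finish with the robot clear of everything.

Things in the scene. Friction and masses are not known exactly. Their poses are not given: they have to be found in the camera images.
- carrier: Loose vial carrier, 0.35 kg: aluminium plate 100 (x) by 110 (y) by 8 mm, an orange block with three white caps on its +y part. Origin: centre of the plate's underside, z up. Two 16 mm through holes at x = -33 and +33, y = 0 mm. Centre of mass near y = +14 mm. Starts flat on the ledge, 60 to 78 mm to +y of its seated place, 9 to 22 mm short of it in x, twisted up to 0.11 rad.
- block (a point): Centre of the top of the orange block, at (0, 35, 24) mm of the carrier. The block spans y = +15 to +55 mm and the full width, flush with the plate's faces: the carrier's +y face is 24 mm high. An orange rim 8 mm wide goes on along the -x edge (y = -55 to +15), its top at z = 20, so the -x face too can be pushed all along. Caps of 21 mm diameter at x = -32, 0, +32 rise 14 mm above the block.
- dock: Docking base fixed to the bench, grey, 134 (x) by 230 (y) mm. Origin on the bench under the seat's centre, z up; x points away from the robot to the fence, +y (robot's left) to the ledge; turned -0.3 to 0.2 rad. The seat (y = -65 to +56 mm) is 10 mm above the bench. Seated, the carrier's origin is at (0, 0, 10) mm of this frame, axes parallel, 0.7 mm off the fence and 1.5 mm off the ledge.
- ledge (a point): Middle of the black ledge's top, at (-7, 111, 21) mm of the base. The ledge spans y = +56.5 to +165 and x = -64 to +50 mm. Pushed along the fence to -y, the carrier rides on the ledge and then also on the pin tips, and drops 11 mm when its holes come over the pins, which then stop it. Sliding it takes 2 to 7 N.
- fence (a point): Middle of the blue fence's top edge, at (50.7, 50, 30) mm of the base. The fence's upright face, x = 50.7 mm, runs the base's whole length along y; its top is 30 mm above the bench.
- pin_near (a point): Tip of the steel locating pin nearer the robot, at (-33, 0, 20.3) mm of the base. Pins are 13 mm in diameter at the foot, stand 10.3 mm above the seat and taper over the upper 7 mm to a 3 to 5 mm tip, so they centre a hole up to about 4 mm off.
- pin_far (a point): Tip of the other, equal locating pin, at (33, 0, 20.3) mm of the base.
- timer: Bystander: white bench timer 58x62x21 mm, origin under its centre.
- bottle: Bystander: clear bottle with blue cap, 56 mm across, 106 mm tall, origin under its centre.
- vial: Bystander: small brown vial with black cap, 25 mm across, 50 mm tall, origin under its centre.
- wash: Bystander: white wash bottle with red cap and bent spout, 69x107x211 mm, origin under its centre.

How it is judged:
At the end, for the whole second after the job is handed in: The carrier lies at rest flat on the seat (underside within 2.5 mm of it, tilt under 0.025 rad), both holes over the pins (centre within 3 mm in x and y, turned less than 0.05 rad), everything released (z of carrier in the frame of dock between 0.008 and 0.0125 m and x of carrier in the frame of dock between -0.003 and 0.003 m and y of carrier in the frame of dock between -0.003 and 0.003 m and angle between the x axis of carrier and the x axis of dock, either way round below 0.05 rad and angle between carrier's own z axis and vertical below 0.025 rad and linear speed of carrier below 0.01 m/s); the robot touches nothing.
It fails at once if the carrier is lifted (more than 9 mm above the ledge) (height (world z) of carrier above 0.03 m).
It fails at once if the carrier is tipped by more than 0.25 rad (angle between carrier's own z axis and vertical above 0.25 rad).
It fails at once if the carrier is pushed or gripped hard, with more than 35 N (contact force between the fingers and carrier above 35 N).
It fails at once if a bystander is moved by more than 20 mm (distance of any of timer, bottle, vial, wash from where it was at the start of the episode above 0.02 m).
It fails at once if a standing bottle or vial is tipped (angle between any of bottle, vial, wash's own z axis and vertical above 0.3 rad).
It also fails if it takes over 58 s, if anything falls off the work surface, if the arm or the gripper's body presses on something with over 40 N, if the wrist force passes 120 N, or if a joint passes its speed limit or range.

ROBOT

A 7-joint arm with a two-finger parallel gripper is mounted at the origin on a cart in front of the work surface, level with it; the furniture and walls round the work are solid. World frame = base frame: x ahead of the robot, y to its left, z up, the work surface at z = 0. Lengths are in m, angles in rad, forces in N, time in s.
With the tool pointing down it reaches from about 0.4 to 0.875 m from the base axis. Payload 6.5 kg.
Tool frame: the origin (TCP) lies at the very end of the fingers, on their centre line; the grasp point (between the pads) lies 19 mm behind it (manip.hold_point_z is the distance from the TCP to the grasp point, in m); z points along the fingers, y is the line along which they close (so a half turn about z gives the same grasp; the last joint's range is limited). The gripper opens to 85 mm and grips with 20 to 120 N. Pads are 22 mm wide; open, the fingers measure 114 mm over their backs; the gripper's body (76 mm by 85 mm) begins 54 mm behind the grasp point. The pads swing forward as they close: fully open they stand 13 mm farther back than shut.
Start: joints at [-1.367, 0.536, -0.004, 1.538, 0.003, 1.067, -0.071], TCP at [0.173, 0.626, 0.231] pointing down, gripper open.
Joint ranges: [-2.7, 2.7], [-0.37, 2.16], [-1.27, 1.26], [0.24, 2.4], [-1.31, 4.45], [0.19, 1.91], [-2.76, 2.76]. Speed limits (rad/s): [2.39, 2.39, 3.14, 3.14, 3.14, 3.14, 3.14].

INTERFACE

Orientations are given as a unit quaternion [x, y, z, w].
In Python, from station import sensors, cams, job, manip gives the robot as it stands.
- The arm moves only by the shell command python3 -m pendant 'ROWS' [FORCE]. ROWS is JSON, a list of rows, each an object with "hand": the finger opening in m, from 0 to 0.0854; "travel": the shift along the tool's x, y, z in m, a list of three; "dr": the turn, a rotation vector about the tool's x, y, z in rad, a list of three. A call has 1 to 8 rows; each row shifts and turns the commanded pose from where the row before left it, along the tool's axes as they then stand; what a row does not reach is not made up. A row lasts 1/8 s, in which the tool goes at most 62.5 mm and 10.7 degrees, less where a joint would pass 70% of its speed; a pose out of reach is approached as far as the arm can. A call is refused whole if a number of a shift passes 0.0625 or a number of a turn 0.188, either way. A call with a gripper value outside its range is refused whole. The fingers move at their own pace and stop on an object; FORCE is the grip in N (left out, the last holds). Time passes only in rows, so rows that do not move let the fingers close. It gives the time, the measured TCP pose, the force, the opening and the grip force at its end, in the units of the state.
- sensors.state(): the state, without advancing time (a new reading comes with each control period).
- cams.read_camera(name): name is "scene" or "top" or "wrist"; returns a dict with "color" (384x512x3 uint8, red, green, blue), "vfov" (degrees; the focal length in pixels is half the picture's height over the tangent of half this angle, whatever the lens; pixels are square), "cx", "cy" (the principal point, pixels), "T" (4x4, takes a point from camera to world coordinates). Camera axes: x right, y up, looking along -z (the intrinsics and any distortion apply to the point x, -y, -z); pixel columns grow to the right and rows downward; lengths in m; the calibration is good to about 2 mm. A picture is of the moment at which its call begins. There is no depth.
- job.job_done(): hands the job in; it is judged then, once.
The state is a dict: "time": time; "q": joint angles; "joint_vel": joint speeds; "tau": joint torques, N m; "tcp_pos": TCP position; "tool_rot": TCP orientation; "wrist_force": force on the tool from outside, world axes, zero at the start; "moment": the same for the moment, N m; "opening": finger opening in m; "grip_force": force on a finger pad.
Only numpy, scipy, OpenCV 4.12 (cv2) and the standard library are available. Lean on these libraries where they do the work, as an engineer would, in place of code of your own. Each camera call takes 0.05 s, during which the arm holds its last target. There are 200 camera calls.

## Working session

There is one attempt and no reset: what is moved stays moved. The work goes in short steps, Python scripts to look and compute and a shell command to move; the robot and the scene stay as the last step left them, time stands still between calls to the robot, and variables do not carry over. Pictures are saved under pics/ and viewed, at most 10 in all, crops included, and the job is handed in when it is done.

```bash
mkdir -p pics; ls
python3 - <<'E'
from station import sensors,cams
import cv2,numpy as np
s=sensors.state();print({k:np.round(v,3).tolist() for k,v in s.items()})
for n in ("scene","top","wrist"):
    c=cams.read_camera(n);cv2.imwrite(f"pics/{n}0.png",c["color"][:,:,::-1])
    print(n,{k:np.round(v,4).tolist() if k!='color' else 0 for k,v in c.items()})
a=cv2.imread("pics/scene0.png");b=cv2.imread("pics/top0.png")
cv2.imwrite("pics/top1.png",cv2.resize(b,(800,600)))
E
```

```text
pics
{'time': 0.0, 'q': [-1.367, 0.537, -0.004, 1.539, 0.003, 1.067, -0.071], 'joint_vel': [0.0, -0.001, -0.0, -0.001, -0.001, -0.001, 0.0], 'tau': [-0.0, -58.339, 1.048, -25.911, 0.012, 0.009, 0.0], 'tcp_pos': [0.173, 0.626, 0.23], 'tool_rot': [0.134, 0.991, -0.001, -0.0], 'wrist_force': [0.108, 1.219, -0.098], 'moment': [0.005, -0.035, 0.023], 'grip_force': 0.0, 'opening': 0.085}
scene {'color': 0, 'vfov': 51.3372, 'cx': 258.6185, 'cy': 195.425, 'T': [[0.9021, 0.2906, -0.3191, 0.1793], [-0.4316, 0.6045, -0.6696, -0.339], [-0.0017, 0.7417, 0.6707, 0.6922], [0.0, 0.0, 0.0, 1.0]]}
top {'color': 0, 'vfov': 48.1656, 'cx': 253.6616, 'cy': 185.4719, 'T': [[-0.0121, 0.9877, -0.156, 0.2785], [-0.9997, -0.0087, 0.0224, 0.2798], [0.0207, 0.1563, 0.9875, 1.1785], [0.0, 0.0, 0.0, 1.0]]}
wrist {'color': 0, 'vfov': 61.7178, 'cx': 252.4967, 'cy': 189.7194, 'T': [[0.2663, -0.9238, -0.2751, 0.1029], [0.9639, 0.2547, 0.0775, 0.6462], [-0.0015, -0.2858, 0.9583, 0.3729], [0.0, 0.0, 0.0, 1.0]]}
```

View pics/top0.png

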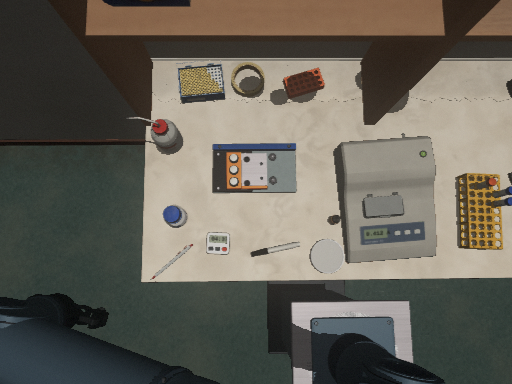

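View pics/scene0.png

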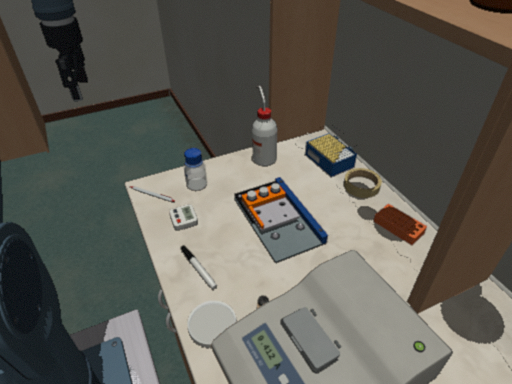

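The top view shows the dock at cols 213–296, rows 143–193, with the fence on the far side (row 147). The orange block is at col 234 with caps at rows 158/171/184, and the pins are at about (272,156) and (272,184). The bottle is at (175,216), the timer at (218,243) and the wash bottle at (165,135). In the scene view the carrier is on the left part of the dock and the arm is well clear.

```bash
cat > h.py <<'E'
import numpy as np,cv2
from station import sensors,cams
def ray(c,u,v):
    f=c["color"].shape[0]/2/np.tan(np.radians(c["vfov"])/2)
    d=np.array([(u-c["cx"])/f,-(v-c["cy"])/f,-1.]);T=np.array(c["T"])
    return T[:3,3],T[:3,:3]@d
def onz(c,u,v,z):
    o,d=ray(c,u,v);return (o+d*(z-o[2])/d[2])
def blobs(m,amin):
    n,l,s,ce=cv2.connectedComponentsWithStats(m.astype(np.uint8))
    return [(ce[i],s[i]) for i in range(1,n) if s[i,4]>=amin]
E
python3 - <<'E'
from h import *
c=cams.read_camera("top");im=c["color"];
hsv=cv2.cvtColor(im,cv2.COLOR_RGB2HSV);H,S,V=cv2.split(hsv)
roi=np.zeros(H.shape,bool);roi[135:200,205:305]=1
bl=roi&(H>100)&(H<125)&(S>120)
ys,xs=np.nonzero(bl);l=cv2.fitLine(np.c_[xs,ys].astype(np.float32),cv2.DIST_HUBER,0,.01,.01).ravel()
print("blue",xs.min(),xs.max(),ys.min(),ys.max(),l)
for u in (xs.min(),xs.max()):
    v=l[3]+(u-l[2])*l[1]/l[0];print("fence",onz(c,u,v,.03).round(4))
og=roi&(H<20)&(S>130)&(V>110)
for ce,s in blobs(og,5):print("or",ce,s)
cap=roi&(S<60)&(V>190)
for ce,s in blobs(cap,8):print("white",ce.round(1),s,onz(c,*ce,.059).round(4))
for n,u,v,z in (("pinfar",272,156,.02),("pinnear",272,184,.02),("timer",218,243,.02),("bottle",175,216,.1),("wash",163,128,.19),("vial",334,220,.05),("basecorner",297,193,.01),("basecornerL",213,193,.01)):print(n,onz(c,u,v,z).round(4))
cv2.imwrite("pics/c1.png",cv2.resize(im[130:205,200:310,::-1],None,fx=7,fy=7,interpolation=cv2.INTER_CUBIC))
E
```

```text
blue 214 295 144 148 [ 1.0000000e+00 -1.6391296e-04  2.5512062e+02  1.4601677e+02]
fence [0.5705 0.3613 0.03  ]
fence [0.569  0.1387 0.03  ]
or [236.64248705 172.84974093] [226 152  41  37 386]
white [231.3 138.4] [211 135  53   9 267] [0.5837 0.3129 0.059 ]
white [280.9 138.6] [276 135  10   8  57] [0.5825 0.1795 0.059 ]
white [298.4 136.1] [296 135   6   4   9] [0.589  0.1322 0.059 ]
white [301.  145.4] [297 140   8  13  65] [0.5633 0.1261 0.059 ]
white [246.1 188.2] [205 152 100  48 991] [0.4483 0.2746 0.059 ]
white [233.5 157.3] [231 154   6   7  30] [0.532  0.3073 0.059 ]
white [299.9 166.6] [297 157   8  18  74] [0.5051 0.1306 0.059 ]
white [255.2 160.3] [251 160   9   2  11] [0.5234 0.2496 0.059 ]
white [233.6 168.7] [231 166   6   7  31] [0.5008 0.3071 0.059 ]
white [254.2 176.6] [246 174  21   6  60] [0.4792 0.2528 0.059 ]
white [243.9 178.2] [242 177   4   3   9] [0.4751 0.2801 0.059 ]
white [233.6 180.6] [231 178   6   6  30] [0.4688 0.3072 0.059 ]
white [256.6 182.9] [251 181  12   4  28] [0.4623 0.2466 0.059 ]
pinfar [0.5436 0.2019 0.02  ]
pinnear [0.4652 0.2034 0.02  ]
timer [0.3069 0.3507 0.02  ]
bottle [0.3733 0.4534 0.1   ]
wash [0.5745 0.4707 0.19  ]
vial [0.3628 0.0435 0.05  ]
basecorner [0.4411 0.1343 0.01  ]
basecornerL [0.4433 0.3651 0.01  ]
```

View pics/c1.png

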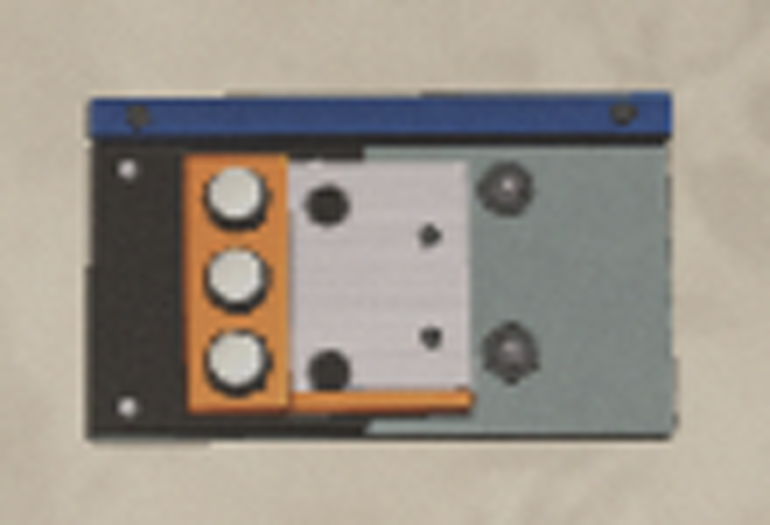

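The crop shows the carrier's orange block on the left, caps in a column at about (237,195/277/358), the plate and holes, then the pin tips at (508,185) and (511,350). From this, the dock origin is about (0.510,0.201) with yaw near 0. The cap spacing (31.6 mm) and pin spacing (66 mm) match the given sizes. The carrier is at about (0.5005,0.272): 10 mm short of the fence and 71 mm left of its seat. I'll move in front of it with the fingers shut.

```bash
python3 -m pendant '[{"hand":0,"travel":[-0.04,-0.033,0],"dr":[0,0,0]},{"hand":0,"travel":[-0.04,-0.033,0],"dr":[0,0,0]},{"hand":0,"travel":[-0.04,-0.033,0],"dr":[0,0,0]},{"hand":0,"travel":[-0.04,-0.033,0],"dr":[0,0,0]},{"hand":0,"travel":[-0.04,-0.033,0],"dr":[0,0,0]},{"hand":0,"travel":[-0.04,-0.033,0],"dr":[0,0,0]},{"hand":0,"travel":[-0.04,-0.033,0],"dr":[0,0,0]},{"hand":0,"travel":[-0.04,-0.033,0],"dr":[0,0,0]}]' 20
```

```text
time: 1.2
tcp_pos: [0.4121, 0.2853, 0.2314]
tool_rot: [0.134, 0.991, 0.0, 0.0]
wrist_force: [0.8, 0.2, 0.2]
opening: -0.0003
grip_force: 0.0
```

```bash
python3 -m pendant '[{"hand":0,"travel":[0,0,0],"dr":[0,0,0.163]},{"hand":0,"travel":[0,0,0],"dr":[0,0,0.163]},{"hand":0,"travel":[0,0,0],"dr":[0,0,0.163]},{"hand":0,"travel":[0,0,0],"dr":[0,0,0.163]},{"hand":0,"travel":[0,0,0],"dr":[0,0,0.163]},{"hand":0,"travel":[0,0,0],"dr":[0,0,0.163]},{"hand":0,"travel":[0,0,0],"dr":[0,0,0.163]},{"hand":0,"travel":[0,0,0],"dr":[0,0,0.163]}]'
```

```text
time: 2.2
tcp_pos: [0.4112, 0.2867, 0.2312]
tool_rot: [0.71, 0.704, -0.0, -0.0]
wrist_force: [0.3, -0.3, -0.5]
opening: -0.0
grip_force: 0.0
```

```bash
python3 -m pendant '[{"hand":0,"travel":[0,0,0.05],"dr":[0,0,0]},{"hand":0,"travel":[0,0,0.05],"dr":[0,0,0]},{"hand":0,"travel":[0,0,0.05],"dr":[0,0,0]},{"hand":0,"travel":[0,0,0.035],"dr":[0,0,0]},{"hand":0,"travel":[0,0,0.016],"dr":[0,0,0]},{"hand":0,"travel":[0,0,0],"dr":[0,0,0]}]'
python3 - <<'E'
from h import *
c=cams.read_camera("wrist");cv2.imwrite("pics/w1.png",c["color"][:,:,::-1])
E
```

```text
time: 2.95
tcp_pos: [0.4111, 0.2865, 0.03]
tool_rot: [0.708, 0.706, -0.001, -0.0]
wrist_force: [0.0, 0.1, -0.1]
opening: 0.0004
grip_force: 0.0
```

View pics/w1.png

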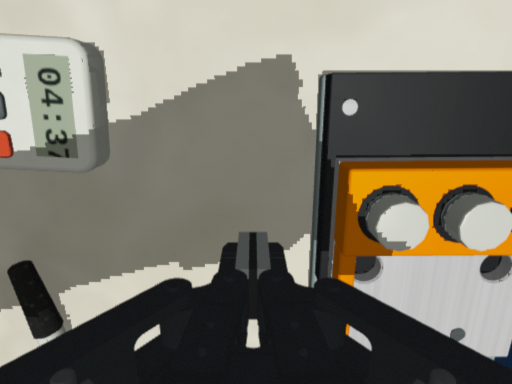

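The wrist view shows the shut fingertips at about (252,238), left of the carrier's −x face (col ~337) and level with the block. The timer at the upper left is clear. Next I push toward the fence in small steps.

```bash
python3 -m pendant '[{"hand":0,"travel":[0,0.01,0.001],"dr":[0,0,0]},{"hand":0,"travel":[0,0.008,0],"dr":[0,0,0]},{"hand":0,"travel":[0,0.003,0],"dr":[0,0,0]},{"hand":0,"travel":[0,0.003,0],"dr":[0,0,0]},{"hand":0,"travel":[0,0.003,0],"dr":[0,0,0]},{"hand":0,"travel":[0,0.002,0],"dr":[0,0,0]},{"hand":0,"travel":[0,0,0],"dr":[0,0,0]}]'
```

```text
time: 3.88
tcp_pos: [0.4399, 0.2865, 0.0291]
tool_rot: [0.708, 0.706, -0.0, -0.0]
wrist_force: [-2.5, -0.7, 0.6]
opening: -0.0002
grip_force: 1.1
```

```bash
python3 -m pendant '[{"hand":0,"travel":[0,0.002,0],"dr":[0,0,0]},{"hand":0,"travel":[0,0.002,0],"dr":[0,0,0]},{"hand":0,"travel":[0,0.0015,0],"dr":[0,0,0]},{"hand":0,"travel":[0,0.001,0],"dr":[0,0,0]}]'
```

```text
time: 4.38
tcp_pos: [0.4471, 0.2866, 0.0293]
tool_rot: [0.708, 0.706, 0.0, 0.0]
wrist_force: [-1.5, -0.6, -1.1]
opening: 0.0002
grip_force: 0.7
```

```bash
python3 -m pendant '[{"hand":0,"travel":[0,0.001,0],"dr":[0,0,0]},{"hand":0,"travel":[0,0.001,0],"dr":[0,0,0]},{"hand":0,"travel":[0,0.001,0],"dr":[0,0,0]}]'
python3 -m pendant '[{"hand":0,"travel":[0,0.001,0],"dr":[0,0,0]},{"hand":0,"travel":[0,0.001,0],"dr":[0,0,0]}]'
```

```text
time: 4.75
tcp_pos: [0.4482, 0.287, 0.0291]
tool_rot: [0.708, 0.706, -0.001, -0.001]
wrist_force: [-7.2, 0.4, 3.8]
opening: -0.0003
grip_force: 3.7
time: 5.0
tcp_pos: [0.4484, 0.287, 0.029]
tool_rot: [0.708, 0.707, -0.002, -0.002]
wrist_force: [-12.3, 1.1, 9.2]
opening: -0.0002
grip_force: 6.1
```

It is seated against the fence (12 N). I'll back off, lift and measure again.

```bash
python3 -m pendant '[{"hand":0,"travel":[0,-0.02,0],"dr":[0,0,0]},{"hand":0,"travel":[0,-0.01,-0.04],"dr":[0,0,0]},{"hand":0.04,"travel":[0,0,-0.06],"dr":[0,0,0]},{"hand":0.04,"travel":[0.05,0.03,0],"dr":[0,0,0]},{"hand":0.04,"travel":[0.03,0.04,0],"dr":[0,0,0]},{"hand":0.04,"travel":[0,0.021,0],"dr":[0,0,0]},{"hand":0.04,"travel":[0,0,0],"dr":[0,0,0]}]'
cat > m.py <<'E'
from h import *
import sys
c=cams.read_camera("top");im=c["color"]
cv2.imwrite(f"pics/{sys.argv[1]}.png",cv2.resize(im[130:205,200:310,::-1],None,fx=7,fy=7,interpolation=cv2.INTER_CUBIC))
w=cams.read_camera("wrist");cv2.imwrite(f"pics/{sys.argv[1]}w.png",w["color"][:,:,::-1])
E
python3 m.py m2
```

```text
time: 5.88
tcp_pos: [0.5154, 0.3657, 0.1295]
tool_rot: [0.709, 0.705, 0.001, 0.001]
wrist_force: [-0.8, 0.4, 0.3]
opening: 0.0398
grip_force: 0.0
```

View pics/m2w.png

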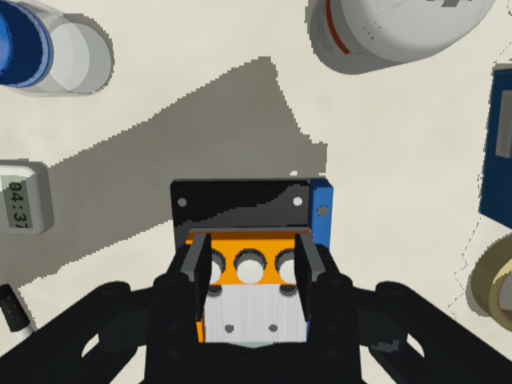

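The wrist view shows the carrier flush against and parallel to the fence: fence face at col ~310, block's +y face at row 233, ledge end at row 183. The wash bottle (upper right) is clear. Next I lower the spread fingertips behind the +y face.

```bash
python3 -m pendant '[{"hand":0.04,"travel":[0,-0.004,0.05],"dr":[0,0,0]},{"hand":0.04,"travel":[0,0,0.035],"dr":[0,0,0]},{"hand":0.04,"travel":[0,0,0.014],"dr":[0,0,0]},{"hand":0.04,"travel":[0,0,0.003],"dr":[0,0,0]},{"hand":0.04,"travel":[-0.012,0,0],"dr":[0,0,0]},{"hand":0.04,"travel":[-0.006,0,0],"dr":[0,0,0]},{"hand":0.04,"travel":[0,0,0],"dr":[0,0,0]}]'
```

```text
time: 6.85
tcp_pos: [0.5098, 0.3476, 0.0282]
tool_rot: [0.709, 0.706, 0.001, 0.0]
wrist_force: [1.2, -0.0, 0.1]
opening: 0.0401
grip_force: 0.0
```

```bash
python3 -m pendant '[{"hand":0.04,"travel":[-0.005,0,0],"dr":[0,0,0]},{"hand":0.04,"travel":[-0.003,0,0],"dr":[0,0,0]},{"hand":0.04,"travel":[-0.003,0,0],"dr":[0,0,0]},{"hand":0.04,"travel":[-0.003,0,0],"dr":[0,0,0]},{"hand":0.04,"travel":[-0.003,0,0],"dr":[0,0,0]},{"hand":0.04,"travel":[-0.003,0,0],"dr":[0,0,0]}]'
```

```text
time: 7.6
tcp_pos: [0.5091, 0.3287, 0.0275]
tool_rot: [0.708, 0.706, 0.0, -0.0]
wrist_force: [-0.3, 3.2, 2.0]
opening: 0.04
grip_force: 1.6
```

```bash
python3 -m pendant '[{"hand":0.04,"travel":[-0.003,0,0],"dr":[0,0,0]},{"hand":0.04,"travel":[-0.003,0,0],"dr":[0,0,0]},{"hand":0.04,"travel":[-0.003,0,0],"dr":[0,0,0]},{"hand":0.04,"travel":[-0.003,0,0],"dr":[0,0,0]}]'
```

```text
time: 8.1
tcp_pos: [0.509, 0.3163, 0.0274]
tool_rot: [0.708, 0.706, 0.0, 0.0]
wrist_force: [-0.2, 3.8, 2.7]
opening: 0.04
grip_force: 1.7
```

```bash
python3 -m pendant '[{"hand":0.04,"travel":[-0.004,0,0],"dr":[0,0,0]},{"hand":0.04,"travel":[-0.004,0,0],"dr":[0,0,0]},{"hand":0.04,"travel":[-0.004,0,0],"dr":[0,0,0]},{"hand":0.04,"travel":[-0.004,0,0],"dr":[0,0,0]},{"hand":0.04,"travel":[-0.004,0,0],"dr":[0,0,0]},{"hand":0.04,"travel":[-0.004,0,0],"dr":[0,0,0]},{"hand":0.04,"travel":[-0.003,0,0],"dr":[0,0,0]},{"hand":0.04,"travel":[0,0,0],"dr":[0,0,0]}]'; python3 m.py m3
```

```text
time: 9.1
tcp_pos: [0.5087, 0.2884, 0.0271]
tool_rot: [0.708, 0.706, -0.001, 0.0]
wrist_force: [0.2, 1.2, 0.3]
opening: 0.0404
grip_force: 0.4
```

View pics/m3w.png

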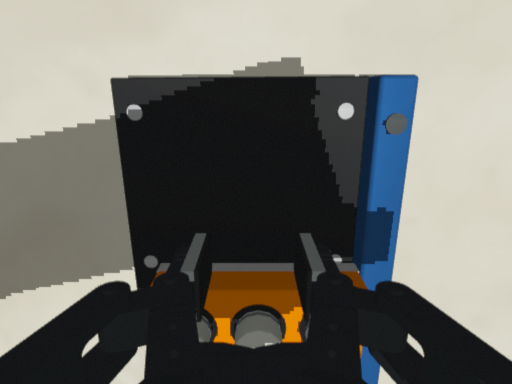

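The wrist view shows the block's +y face at row ~267, parallel to the ledge end. Its right end (col ~365) meets the fence face, so the carrier is still flush. I'll continue and slow down near the pins.

```bash
python3 -m pendant '[{"hand":0.04,"travel":[-0.003,0,0],"dr":[0,0,0]},{"hand":0.04,"travel":[-0.003,0,0],"dr":[0,0,0]},{"hand":0.04,"travel":[-0.003,0,0],"dr":[0,0,0]},{"hand":0.04,"travel":[-0.002,0,0],"dr":[0,0,0]},{"hand":0.04,"travel":[-0.002,0,0],"dr":[0,0,0]}]'
```

```text
time: 9.82
tcp_pos: [0.5088, 0.2763, 0.0273]
tool_rot: [0.708, 0.706, 0.0, 0.0]
wrist_force: [-0.4, 1.6, -1.6]
opening: 0.04
grip_force: 0.7
```

```bash
python3 -m pendant '[{"hand":0.04,"travel":[-0.0015,0,0],"dr":[0,0,0]},{"hand":0.04,"travel":[-0.0015,0,0],"dr":[0,0,0]},{"hand":0.04,"travel":[-0.0015,0,0],"dr":[0,0,0]}]'
```

```text
time: 10.2
tcp_pos: [0.5088, 0.2716, 0.0273]
tool_rot: [0.708, 0.706, -0.0, 0.0]
wrist_force: [0.3, -0.7, -0.3]
opening: 0.0402
grip_force: 0.0
```

```bash
python3 -m pendant '[{"hand":0.04,"travel":[-0.0015,0,0],"dr":[0,0,0]}]'; python3 -m pendant '[{"hand":0.04,"travel":[-0.0015,0,0],"dr":[0,0,0]}]';python3 - <<'E'
from h import *
c=cams.read_camera("scene");cv2.imwrite("pics/s4.png",cv2.resize(c["color"][160:280,210:350,::-1],None,fx=5,fy=5,interpolation=cv2.INTER_CUBIC))
E
```

```text
time: 10.32
tcp_pos: [0.5088, 0.2706, 0.0273]
tool_rot: [0.708, 0.706, 0.0, -0.0]
wrist_force: [0.9, 1.3, -1.3]
opening: 0.0394
grip_force: 0.6
time: 10.45
tcp_pos: [0.5088, 0.2692, 0.0273]
tool_rot: [0.708, 0.706, 0.0, -0.0]
wrist_force: [-0.3, 1.7, -0.2]
opening: 0.0401
grip_force: 0.6
```

View pics/s4.png

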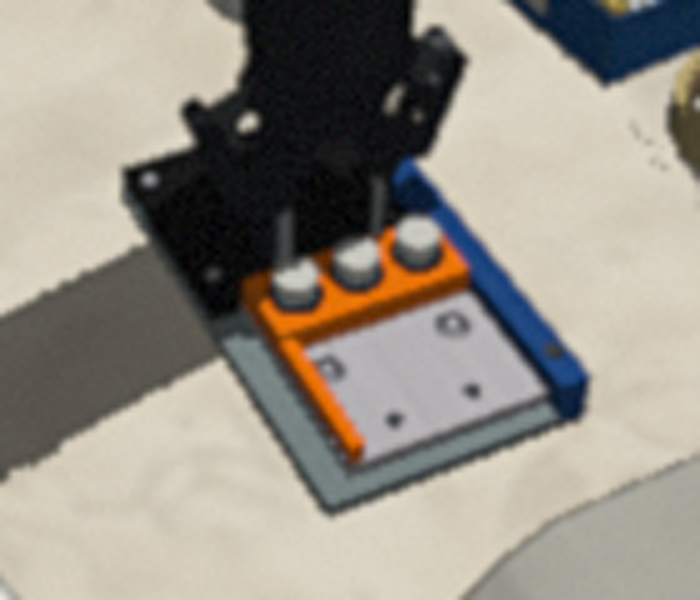

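The scene crop shows the carrier parallel to the base and flush with the fence. Its holes, at (327,368) and (452,323), are nearly over the pins, but it seems not to have dropped. I'll keep nudging.

```bash
for i in 1; do python3 -m pendant '[{"hand":0.04,"travel":[-0.0015,0,0],"dr":[0,0,0]},{"hand":0.04,"travel":[-0.001,0,0],"dr":[0,0,0]}]'; python3 -m pendant '[{"hand":0.04,"travel":[-0.001,0,0],"dr":[0,0,0]}]'; done
```

```text
time: 10.75
tcp_pos: [0.5086, 0.2679, 0.0274]
tool_rot: [0.708, 0.706, 0.001, -0.001]
wrist_force: [-0.2, 5.6, -2.2]
opening: 0.0402
grip_force: 3.0
time: 10.88
tcp_pos: [0.5086, 0.2678, 0.0275]
tool_rot: [0.708, 0.707, 0.001, -0.001]
wrist_force: [0.3, 7.9, -1.8]
opening: 0.0402
grip_force: 3.9
```

```bash
python3 -m pendant '[{"hand":0.04,"travel":[-0.001,0,0],"dr":[0,0,0]}]'; python3 -m pendant '[{"hand":0.04,"travel":[-0.001,0,0],"dr":[0,0,0]}]'
```

```text
time: 11.0
tcp_pos: [0.5086, 0.2677, 0.0276]
tool_rot: [0.707, 0.707, 0.002, -0.001]
wrist_force: [0.2, 8.6, -1.4]
opening: 0.0401
grip_force: 4.8
time: 11.12
tcp_pos: [0.5086, 0.2676, 0.0277]
tool_rot: [0.707, 0.707, 0.002, -0.001]
wrist_force: [-0.8, 11.0, -2.4]
opening: 0.0402
grip_force: 5.7
```

It stopped against the pins at the predicted place (y≈0.268). I'll back off, rise, swing aside and look.

```bash
python3 -m pendant '[{"hand":0.04,"travel":[0.008,0,0],"dr":[0,0,0]},{"hand":0.04,"travel":[0.02,0,0],"dr":[0,0,0]},{"hand":0.04,"travel":[0,0,-0.05],"dr":[0,0,0]},{"hand":0.04,"travel":[0,0,-0.06],"dr":[0,0,0]},{"hand":0.04,"travel":[0,-0.055,-0.02],"dr":[0,0,0]},{"hand":0.04,"travel":[0.03,-0.05,0],"dr":[0,0,0]},{"hand":0.04,"travel":[0.03,0,0],"dr":[0,0,0]},{"hand":0.04,"travel":[0,0,0],"dr":[0,0,0]}]'
python3 - <<'E'
from h import *
c=cams.read_camera("scene");a=cv2.resize(c["color"][170:270,230:335,::-1],(400,380),interpolation=cv2.INTER_CUBIC)
t=cams.read_camera("top");b=cv2.resize(t["color"][135:203,212:300,::-1],(400,309),interpolation=cv2.INTER_CUBIC)
o=np.zeros((380,800,3),np.uint8);o[:,:400]=a;o[:309,400:]=b;cv2.imwrite("pics/f5.png",o)
hsv=cv2.cvtColor(t["color"],cv2.COLOR_RGB2HSV);H,S,V=cv2.split(hsv);m=np.zeros(H.shape,bool);m[148:192,225:290]=1
for ce,s in blobs(m&(S<60)&(V>190),8):print(ce.round(1),s,onz(t,*ce,.048).round(4))
E
```

```text
time: 12.12
tcp_pos: [0.4029, 0.3552, 0.1576]
tool_rot: [0.706, 0.708, 0.001, -0.0]
wrist_force: [-0.3, 0.0, 1.1]
opening: 0.0399
grip_force: 0.0
[260.3 153.9] [257 151   7   7  36] [0.5432 0.2352 0.048 ]
[279.1 165.7] [268 151  22  31 579] [0.5105 0.1852 0.048 ]
[260.5 165.5] [258 163   6   6  32] [0.5113 0.2352 0.048 ]
[260.8 177.2] [258 174   7   7  37] [0.4793 0.235  0.048 ]
```

View pics/f5.png

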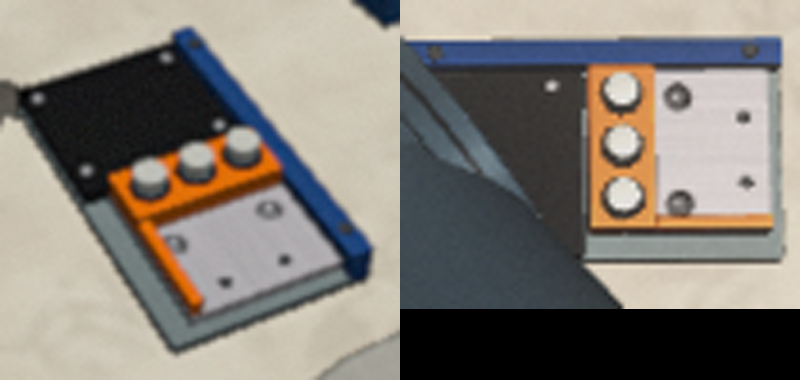

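Both views show the carrier square against the fence with pin heads visible in both holes: (677,97) and (680,203) in the top view, (270,208) and (175,244) in the scene view. I'll check its height by triangulating the caps.

Run:
```python
from h import *
t=cams.read_camera("top");s=cams.read_camera("scene")
def proj(c,p):
    T=np.array(c["T"]);q=T[:3,:3].T@(np.array(p)-T[:3,3]);f=192/np.tan(np.radians(c["vfov"])/2)
    return np.array([c["cx"]+f*q[0]/-q[2],c["cy"]-f*q[1]/-q[2]])
# predicted cap tops in scene for dropped / riding, from the top-view pixel
vis=s["color"][170:270,230:335,::-1].copy()
vis=cv2.resize(vis,None,fx=7,fy=7,interpolation=cv2.INTER_CUBIC)[80:600]
for uv in ((260.3,153.9),(260.5,165.5),(260.8,177.2)):
    for z,col in ((.048,(0,200,0)),(.059,(0,0,255))):
        p=(proj(s,onz(t,*uv,z))-[230,170]+.5)*7-[0,80];print(uv,z,p.round());cv2.drawMarker(vis,tuple(int(i) for i in p),col,0,12,2)
# reference: ledge screws / fence check of calibration: fence ends at z=.03
for uv in ((295.5,146),):
    p=(proj(s,onz(t,*uv,.03))-[230,170]+.5)*7-[0,80];cv2.drawMarker(vis,tuple(int(i) for i in p),(255,0,255),0,12,2)
cv2.imwrite("pics/v6.png",vis)
```

```text
(260.3, 153.9) 0.048 [448. 176.]
(260.3, 153.9) 0.059 [443. 154.]
(260.5, 165.5) 0.048 [364. 205.]
(260.5, 165.5) 0.059 [358. 183.]
(260.8, 177.2) 0.048 [278. 236.]
(260.8, 177.2) 0.059 [272. 213.]
```

View pics/v6.png

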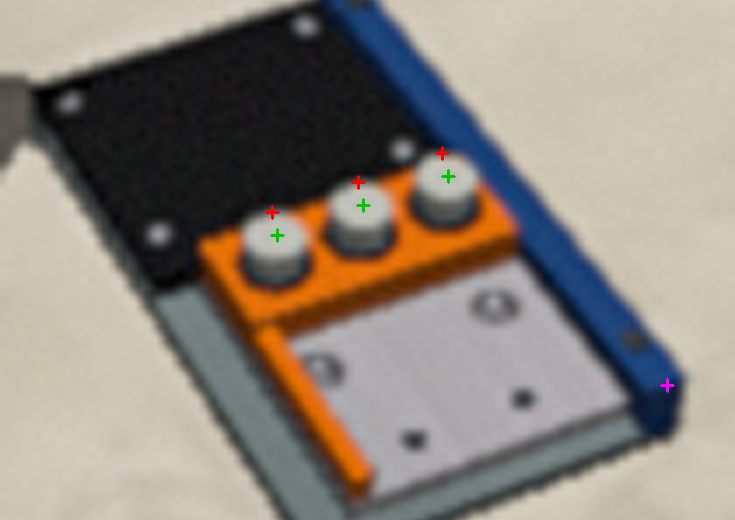

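The green marks (cap height for a seated carrier, 0.048 m) sit on the cap tops at (277,236), (364,205) and (448,176). The red ones (riding height) miss all three. The carrier has dropped level at about (0.511,0.200), matching the dock origin, and the robot is clear.

```bash
python3 -c "
from station import job;print(job.job_done())"
```

```text
the job is handed in; nothing more can be done
None
```

The vial carrier was pushed against the fence and along the ledge until it dropped onto both pins; by camera it lies level on the seat within about 1 mm of the dock centre, and I handed the job in at about 12 s with the robot clear (no verdict was returned).

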